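# Turn the seed-dish carousel back to its red dish

### The arm

A 7-joint arm with a two-finger parallel gripper is mounted at the origin on the work surface. World frame = base frame: x ahead of the robot, y to its left, z up, the work surface at z = 0. Lengths are in m, angles in degrees, forces in N, time in s.
With the tool pointing down it reaches from about 0.425 to 0.975 m from the base axis. Payload 16.7 kg.
Tool frame: the origin (TCP) lies between the finger pads; the fingertips stand 25 mm ahead of it and the grasp point (between the pads) lies 6 mm ahead of it (r.finger_overhang is the distance from the TCP to the fingertips, in m); z points along the fingers, y is the direction in which the jaws open and shut (so a half turn about z gives the same grasp; the last joint's range is limited). The gripper opens to 85 mm and grips with 20 to 120 N. Pads are 22 mm wide; open, the fingers measure 114 mm over their backs; the gripper's body (76 mm by 85 mm) begins 54 mm behind the grasp point. The pads swing forward as they close: fully open they stand 13 mm farther back than shut.
Start: joints at [-75.201, 24.414, 4.234, 92.017, -1.954, 63.644, -3.845], TCP at [0.268, 0.62, 0.256] pointing down, gripper open.
Joint ranges: [-163.25, 163.25], [-28.42, 122.38], [-70.27, 78.77], [12.13, 141.07], [-58.53, 238.53], [9.26, 117.41], [-156.51, 156.51]. Speed limits (degrees/s): [108.29, 108.29, 136.94, 136.94, 172.46, 172.46, 172.46].

### API

Orientations are given as [roll, pitch, yaw] about the fixed x, y, z axes, in that order (R = Rz(yaw) Ry(pitch) Rx(roll)).
In Python, from bench import r gives the robot as it stands. The module is installed in compiled form; this text tells all that it offers.
- The arm moves only by the tool carry_out, never from a script. Its argument "rows" is a list of rows, each a list of 7 numbers: the shift along the tool's x, y, z in mm, then the turn, a rotation vector about the tool's x, y, z in degrees, then the finger opening in mm, from 0 to 85.4. In form: [[x, y, z, wx, wy, wz, claw], ...]. A call has exactly 5 rows; each row shifts and turns the pose as measured when the row begins, along the tool's axes as they then stand; what a row does not reach is not made up. A row lasts 1/10 s, in which the tool goes at most 50 mm and 8.59 degrees, less where a joint would pass 70% of its speed; a pose out of reach is approached as far as the arm can. A call is refused whole if a number of a shift passes 50 or a number of a turn 8.59, either way. A call with a gripper value outside its range is refused whole. The fingers move at their own pace and stop on an object; "squeeze" is the grip in N (left out, the last holds). Time passes only in rows, so rows that do not move let the fingers close, or fill a call up. It gives the time, the measured TCP pose, the force and the opening at its end, in the units of the state.
- r.read_state(): the state, without advancing time (a new reading comes with each control period).
- r.read_camera(name): name is "scene" or "top"; returns a dict with "img" (480x640x3 uint8, red, green, blue), "z_map" (480x640 float32, m along the optical axis (not along the pixel's ray), 0 where there is no reading), "mtx" (3x3 intrinsics, pixels), "pose" (4x4, takes a point from camera to world coordinates). Camera axes: x right, y down, z forward; pixel columns grow to the right and rows downward; lengths in m; the calibration is good to about 2 mm. A picture is of the moment at which its call begins.
- r.hand_in(): hands the job in, once; it reports no verdict.
The state is a dict: "time": time; "joint_positions": joint angles; "dq": joint speeds; "effort": joint torques, N m; "tcp_pos": TCP position; "tcp_rot": TCP orientation; "contact_force": force on the tool from outside, world axes, zero at the start; "wrist_torque": the same for the moment, N m; "grip_width": finger opening in m.
Only numpy, scipy, OpenCV 4.12 (cv2) and the standard library are available. Lean on these libraries where they do the work, as an engineer would, in place of code of your own. Each camera call takes 0.05 s, during which the arm holds its last target.

### The job

The seed-dish carousel has been clicked on past its red dish. Tip the pawl right back with its blue lever so that it stays clear of the ratchet teeth, then turn the carousel backwards (clockwise seen from above) until the red dish stands in line with the yellow arrow. Leave the pawl tipped back and the carousel at rest, and do not disturb the brush and the small capped jar on the stand or the amber jar on the bench.

Things in the scene. Friction and masses are not known exactly. Their poses are not given: they have to be found in the camera images.
- stand: fixed grey stand plate of the carousel, 360 x 360 mm, 20 mm thick, with a small side shelf (250 x 100 mm) on its +y side. Origin: under the carousel's axis, on the table; z up. Own axes: the yellow arrow lies on the +x side, the pawl on the -y side. Its place and yaw vary from start to start
- carousel_axis (a point): on the carousel's vertical axis, in the top face of its dark steel disc (42 mm above the table). The disc is 240 mm across, with 18 saw teeth (20 degrees apart, 10 mm high, tops 52 mm above the table) standing along its rim, and carries six places at 70 mm from the axis, 60 degrees apart: five dishes (58 mm across, rims 67 mm above the table; one red, four white, all fixed to the disc) and one orange-knobbed post
- carousel (a joint): turn of the carousel in rad: 0 = red dish exactly at the yellow arrow; grows counter-clockwise seen from above (the forward, clicking direction). Backwards = clockwise seen from above = towards 0. Hard stops at -0.6 and 1.9, so it cannot be brought round forwards. It starts between 0.85 and 1.5. Stiff bearing (0.14 N m, about 2 N at the post): it stays where it is left. With the pawl's nose among the teeth it turns back at most one tooth (0.35 rad) and then locks hard
- red_dish (a point): centre of the red dish's mouth, 70 mm from the axis, 67 mm above the table
- post (a point): on the upright turning post that is fixed to the disc, 70 mm from the axis, 60 degrees counter-clockwise of the red dish; this point is 90 mm above the table. Steel stem 16 mm across from the disc's top face (42 mm) to 88 mm above the table, then an orange knob 22 mm across up to 110 mm. Made for pushing the carousel round
- arrow (a point): tip of the yellow arrow on the stand, 130 mm from the axis along the stand's +x, 24 mm above the table; it points to the axis. The red dish belongs in line with it
- pawl (a joint): lift of the pawl in rad: 0 = nose fully down among the teeth (reads 0 to 0.13 when riding on a tooth); grows as the nose is lifted; 1.3 = tipped right back against its rest. Gravity only, about 0.1 N m or less: released below about 0.6 it falls back into the teeth, released beyond about 0.9 it falls over to 1.3 and stays there, clear of the teeth
- pawl_hinge (a point): centre of the pawl's level hinge pin, 75 mm above the table, at stand x -85 mm, y -111 mm; the pin runs along the stand's y. The bracket reaches 86 mm above the table; the pawl's rest, 45 mm further to stand -x, reaches 95 mm
- pawl_grip (a point): centre of the blue cross bar (18 mm across, 60 mm long along the stand's y) at the top of the pawl's lever, 75 mm from the hinge pin. With the nose down the lever leans 30 degrees (0.52 rad) from upright towards stand +x and the bar stands 140 mm above the table; pushing the bar towards stand -x swings the lever over and lifts the nose; tipped back it leans 45 degrees to stand -x, bar 128 mm above the table
- pawl_nose (a point): underside of the pawl's nose, 85 mm from the hinge pin towards stand +x when down
- brush_grip (a point): bystander: flat brush lying on the stand's side shelf, 170 mm long; point on its handle
- vial: bystander: small capped jar standing on the stand's side shelf, 34 mm across, 75 mm high; origin under its centre
- jar: bystander: amber jar, 60 mm across, 90 mm high; origin under its centre

How it is judged (in metres and radians):
On the way, in this order (a step that is already met when the one before it is completed fails the run):
1. the pawl is tipped back while the carousel is still past the red dish (value of joint pawl above 1.1 rad and value of joint carousel above 0.4 rad), for 0.2 s.
2. the carousel is turned back so that the red dish is at the arrow, the pawl still tipped back (value of joint carousel between -0.12 and 0.12 rad and value of joint pawl above 1.1 rad), for 0.2 s.
At the end, for the whole second after the job is handed in: The red dish is in line with the yellow arrow within 0.12 rad (about 8 mm at the dish), the carousel is at rest (below 0.05 rad/s), and the pawl lies tipped back (joint above 1.1 rad) (all of step 2 and velocity of joint carousel between -0.05 and 0.05 rad/s); the robot touches nothing.
It fails at once if a bystander is moved by more than 30 mm (distance of any of brush_grip, vial, jar from where it was at the start of the episode above 0.03 m).
It also fails if it takes over 45 s, if anything falls off the work surface, if the arm or the gripper's body presses on something with over 40 N, if the wrist force passes 120 N, or if a joint passes its speed limit or range.

## Working session

There is one attempt and no reset: what is moved stays moved. The work goes in short steps, Python scripts to look and compute and a tool call to move; the robot and the scene stay as the last step left them, time stands still between calls to the robot, and variables do not carry over. Pictures are saved under pics/ and viewed, and the job is handed in when it is done.

Besides the shell and the picture viewer there is one more tool, called after ">>>" as name(argument=value, ...), one argument or row to a line, values as JSON. carry_out: Moves the arm, as the interface text tells. Its arguments: {"type":"object","properties":{"rows":{"type":"array"},"squeeze":{"type":"number"}},"required":["rows"]}

```bash
mkdir -p pics; python3 - <<'E'
from bench import r
import cv2,numpy as np
s=r.read_state()
for k in s: print(k,np.round(s[k],3))
for n in ("scene","top"):
    c=r.read_camera(n); cv2.imwrite(f"pics/{n}0.png",c["img"][:,:,::-1]); np.savez(f"{n}0.npz",**c); print(c["mtx"].tolist(),np.round(c["pose"],3).tolist())
E
```

```text
time 0.0
joint_positions [-75.202  24.45    4.231  92.053  -1.953  63.645  -3.845]
dq [ 0.125  0.003 -0.041 -0.018  0.046  0.091  0.041]
effort [-2.0000e-03 -9.4983e+01  3.7600e+00 -4.6350e+01  1.9000e-02  1.1000e-02
 -0.0000e+00]
tcp_pos [0.268 0.619 0.256]
tcp_rot [-1.79924e+02  6.00000e-03  1.56635e+02]
contact_force [ 0.829 -0.166 -0.46 ]
wrist_torque [ 0.023 -0.007  0.011]
grip_width 0.085
[[482.53011462580736, 0.0, 317.1770792514265], [0.0, 482.53011462580736, 244.23724165361406], [0.0, 0.0, 1.0]] [[0.281, 0.719, -0.636, 1.206], [0.96, -0.218, 0.177, -0.246], [-0.012, -0.66, -0.751, 0.877], [0.0, 0.0, 0.0, 1.0]]
[[494.7306141465575, 0.0, 319.9512624595754], [0.0, 494.7306141465575, 237.04990193722986], [0.0, 0.0, 1.0]] [[0.025, -0.999, 0.037, 0.477], [-1.0, -0.025, 0.005, -0.04], [-0.004, -0.037, -0.999, 1.387], [0.0, 0.0, 0.0, 1.0]]
```

View pics/scene0.png

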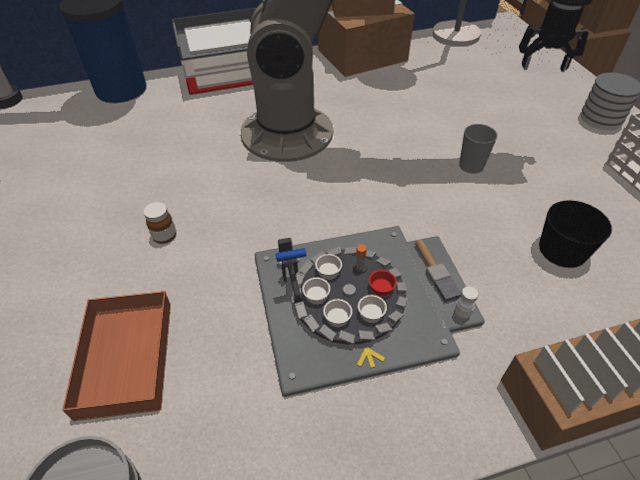

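View pics/top0.png

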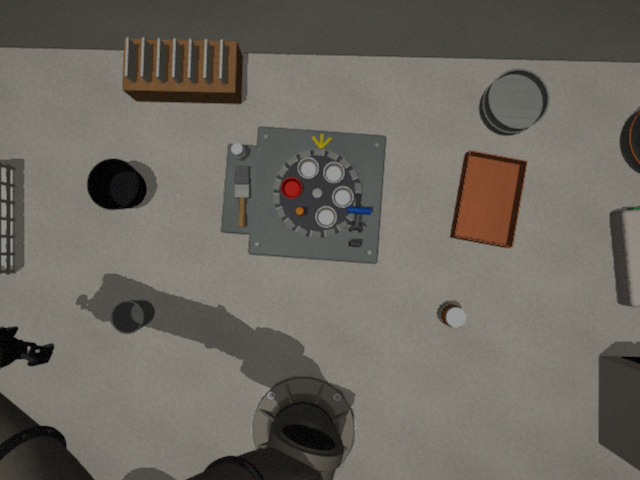

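The stand is in the middle of the top view: arrow at about (321,142), red dish (291,188), orange post (300,211), blue bar (360,210). The brush and vial are to its left, and the amber jar is at (454,316).

```bash
cat > h.py <<'E'
import numpy as np,cv2
from bench import r
def ray(c,uv,z):
    d=np.linalg.inv(c["mtx"])@[uv[0],uv[1],1]; d=c["pose"][:3,:3]@d; o=c["pose"][:3,3]
    return o+d*(z-o[2])/d[2]
H={"red":[(0,12),(168,180)],"orange":[(6,16),(6,16)],"blue":[(105,122),(105,122)],"yellow":[(22,33),(22,33)]}
def blob(c,name,roi=None):
    hsv=cv2.cvtColor(c["img"],cv2.COLOR_RGB2HSV)
    m=np.zeros(hsv.shape[:2],np.uint8)
    for a,b in H[name]: m|=cv2.inRange(hsv,(a,150,60),(b,255,255))
    if roi: 
        k=np.zeros_like(m);x0,x1,y0,y1=roi;k[y0:y1,x0:x1]=255;m&=k
    n,l,st,ce=cv2.connectedComponentsWithStats(m)
    i=1+np.argmax(st[1:,4]); return ce[i],st[i],np.argwhere(l==i)[:,::-1]
E
python3 - <<'E'
from h import *
T=dict(np.load("top0.npz"));S=dict(np.load("scene0.npz"))
roi={"top":(240,390,125,265),"scene":(250,480,220,400)}
for nm,c in (("top",T),("scene",S)):
  for n,z in (("red",.06),("orange",.105 if nm=="top" else .1),("blue",.14),("yellow",.024)):
    try:
        ce,st,_=blob(c,n,roi[nm]);print(nm,n,ce.round(1),st,ray(c,ce,z).round(4))
    except Exception as e: print(nm,n,e)
# hub and stand corners
for uv in [(317,193)]: print("hub",ray(T,uv,.045).round(4))
for uv in [(258,127),(385,135),(377,262),(249,253)]: print(ray(T,uv,.02).round(4))
for uv in [(254,244),(376,254),(376,145),(265,136)]: print("screw",ray(T,uv,.02).round(4))
im=T["img"][115:270,210:400,::-1]; cv2.imwrite("pics/topz.png",cv2.resize(im,None,fx=4,fy=3.8,interpolation=cv2.INTER_CUBIC)[:600,:800])
im=S["img"][220:390,250:480,::-1]; cv2.imwrite("pics/scz.png",cv2.resize(im,None,fx=3.4,fy=3.4,interpolation=cv2.INTER_CUBIC))
E
```

```text
top red [291.4 187.3] [281 177  22  22 368] [0.6579 0.047  0.06  ]
top orange [299.6 210.3] [296 207   8   8  51] [0.5922 0.0208 0.105 ]
top blue [358.7 210.1] [347 207  24   7 147] [ 0.5935 -0.13    0.14  ]
top yellow [321.  141.4] [312 134  20  15 118] [ 0.7929 -0.0295  0.024 ]
scene red [381.8 282. ] [369 270  27  26 538] [0.6549 0.0469 0.06  ]
scene orange [360.9 250.3] [357 244   9  13 102] [0.5909 0.0207 0.1   ]
scene blue [290.2 254.2] [276 249  30  12 232] [ 0.5911 -0.1316  0.14  ]
scene yellow [369.1 356.9] [357 348  28  19 209] [ 0.7936 -0.0303  0.024 ]
hub [ 0.6461 -0.0223  0.045 ]
[0.83   0.1472 0.02  ]
[ 0.8161 -0.2072  0.02  ]
[ 0.4623 -0.1923  0.02  ]
[0.4782 0.1616 0.02  ]
screw [0.5034 0.1486 0.02  ]
screw [ 0.4843 -0.1891  0.02  ]
screw [ 0.7874 -0.1828  0.02  ]
screw [0.8051 0.127  0.02  ]
```

View pics/topz.png

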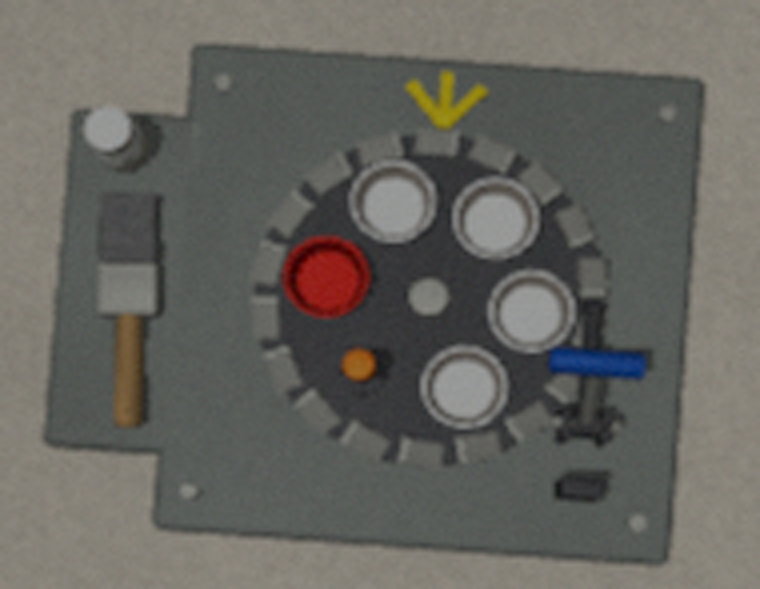

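View pics/scz.png

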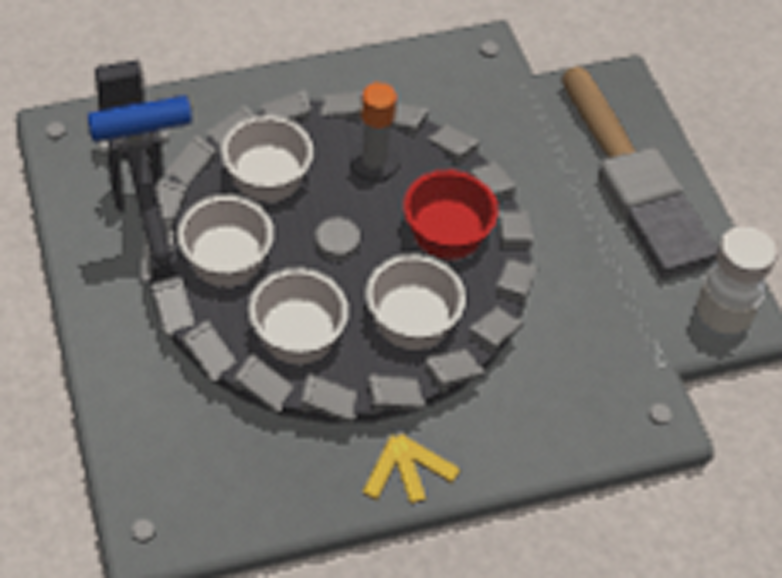

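```bash
cat >> h.py <<'E'
from scipy.spatial.transform import Rotation as R
def plan(x,y,z,yaw,n,claw,path=None):
    """rows in tool axes from the measured pose to target(s); path: list of (x,y,z,yaw)"""
    s=r.read_state(); p=np.array(s["tcp_pos"]); q=R.from_euler("xyz",s["tcp_rot"],degrees=True)
    qt=R.from_euler("xyz",[180,0,yaw],degrees=True); rv=(q.inv()*qt).as_rotvec(degrees=True)
    d=np.array([x,y,z])-p
    print("from",p.round(4),np.round(s["tcp_rot"],1),"F",np.round(s["contact_force"],1),"t",s["time"],"w",s["grip_width"])
    for i in range(n):
        qi=q*R.from_rotvec(rv*i/n,degrees=True)
        print([*(qi.inv().apply(d/n)*1e3).round(0).astype(int).tolist(),*(rv/n).round(1).tolist(),claw])
E
python3 -c "
from h import *
print(r.finger_overhang)
plan(.645,-.133,.25,87.6,20,0)"
```

```text
0.025
from [0.2676 0.6193 0.2557] [-179.9    0.   156.6] F [ 0.2 -0.1  0.1] t 0.1 w 0.0854562012929089
[-32, -27, 0, -0.0, 0.0, 3.5, 0]
[-34, -25, 0, -0.0, 0.0, 3.5, 0]
[-35, -23, 0, -0.0, 0.0, 3.5, 0]
[-37, -21, 0, -0.0, 0.0, 3.5, 0]
[-38, -19, 0, -0.0, 0.0, 3.5, 0]
[-39, -16, 0, -0.0, 0.0, 3.5, 0]
[-40, -14, 0, -0.0, 0.0, 3.5, 0]
[-40, -11, 0, -0.0, 0.0, 3.5, 0]
[-41, -9, 0, -0.0, 0.0, 3.5, 0]
[-42, -7, 0, -0.0, 0.0, 3.5, 0]
[-42, -4, 0, -0.0, 0.0, 3.5, 0]
[-42, -1, 0, -0.0, 0.0, 3.5, 0]
[-42, 1, 0, -0.0, 0.0, 3.5, 0]
[-42, 4, 0, -0.0, 0.0, 3.5, 0]
[-42, 6, 0, -0.0, 0.0, 3.5, 0]
[-41, 9, 0, -0.0, 0.0, 3.5, 0]
[-41, 11, 0, -0.0, 0.0, 3.5, 0]
[-40, 13, 0, -0.0, 0.0, 3.5, 0]
[-39, 16, 0, -0.0, 0.0, 3.5, 0]
[-38, 18, 0, -0.0, 0.0, 3.5, 0]
```

>>> carry_out(
  rows=[
    [-32,-27,0,0,0,3.5,0],
    [-34,-25,0,0,0,3.5,0],
    [-35,-23,0,0,0,3.5,0],
    [-37,-21,0,0,0,3.5,0],
    [-38,-19,0,0,0,3.5,0],
  ],
  squeeze=30,
)

```text
time: 0.6
tcp_pos: [0.3592, 0.4284, 0.2527]
tcp_rot: [-179.7, -0.1, 139.1]
contact_force: [1.0, -0.0, -0.1]
grip_width: 0.0123
```

>>> carry_out(
  rows=[
    [-39,-16,0,0,0,3.5,0],
    [-40,-14,0,0,0,3.5,0],
    [-40,-11,0,0,0,3.5,0],
    [-41,-9,0,0,0,3.5,0],
    [-42,-7,0,0,0,3.5,0],
  ],
)

```text
time: 1.1
tcp_pos: [0.4534, 0.2302, 0.2523]
tcp_rot: [-179.7, 0.0, 120.9]
contact_force: [0.0, 0.2, 0.6]
grip_width: 0.0001
```

>>> carry_out(
  rows=[
    [-42,-4,0,0,0,3.5,0],
    [-42,-1,0,0,0,3.5,0],
    [-42,1,0,0,0,3.5,0],
    [-42,4,0,0,0,3.5,0],
    [-42,6,0,0,0,3.5,0],
  ],
)

```text
time: 1.6
tcp_pos: [0.5448, 0.0309, 0.2524]
tcp_rot: [-179.7, 0.1, 102.7]
contact_force: [0.6, 1.7, 0.9]
grip_width: -0.0001
```

```bash
python3 -c "
from h import *
plan(.645,-.133,.22,87.6,10,0)"
```

```text
from [0.5448 0.0309 0.2524] [-1.797e+02  1.000e-01  1.027e+02] F [0.6 1.7 0.9] t 1.6 w -6.967990452062875e-05
[-18, 6, 3, -0.0, 0.0, 1.5, 0]
[-18, 7, 3, -0.0, 0.0, 1.5, 0]
[-18, 7, 3, -0.0, 0.0, 1.5, 0]
[-18, 8, 3, -0.0, 0.0, 1.5, 0]
[-17, 8, 3, -0.0, 0.0, 1.5, 0]
[-17, 9, 3, -0.0, 0.0, 1.5, 0]
[-17, 9, 3, -0.0, 0.0, 1.5, 0]
[-17, 9, 3, -0.0, 0.0, 1.5, 0]
[-16, 10, 3, -0.0, 0.0, 1.5, 0]
[-16, 10, 3, -0.0, 0.0, 1.5, 0]
```

>>> carry_out(
  rows=[
    [-18,6,3,0,0,1.5,0],
    [-18,7,3,0,0,1.5,0],
    [-18,7,3,0,0,1.5,0],
    [-18,8,3,0,0,1.5,0],
    [-17,8,3,0,0,1.5,0],
  ],
)

```text
time: 2.1
tcp_pos: [0.5963, -0.0597, 0.2365]
tcp_rot: [-179.7, 0.2, 94.4]
contact_force: [-0.4, 0.6, 0.2]
grip_width: 0.0001
```

>>> carry_out(
  rows=[
    [-17,9,3,0,0,1.5,0],
    [-17,9,3,0,0,1.5,0],
    [-17,9,3,0,0,1.5,0],
    [-16,10,3,0,0,1.5,0],
    [-16,10,3,0,0,1.5,0],
  ],
)

```text
time: 2.6
tcp_pos: [0.6461, -0.1449, 0.2191]
tcp_rot: [-179.5, 0.2, 86.6]
contact_force: [0.0, 0.7, 0.3]
grip_width: 0.0003
```

```bash
python3 -c "
from h import *
plan(.645,-.133,.153,87.6,5,0)
c=r.read_camera('scene');cv2.imwrite('pics/s1.png',c['img'][:,:,::-1])"
```

```text
from [ 0.6461 -0.1449  0.2191] [-179.5    0.2   86.6] F [0.  0.7 0.3] t 2.6 w 0.00034895510101456354
[2, 0, 13, -0.1, 0.0, -0.2, 0]
[2, 0, 13, -0.1, 0.0, -0.2, 0]
[2, 0, 13, -0.1, 0.0, -0.2, 0]
[2, 0, 13, -0.1, 0.0, -0.2, 0]
[2, 0, 13, -0.1, 0.0, -0.2, 0]
```

View pics/s1.png

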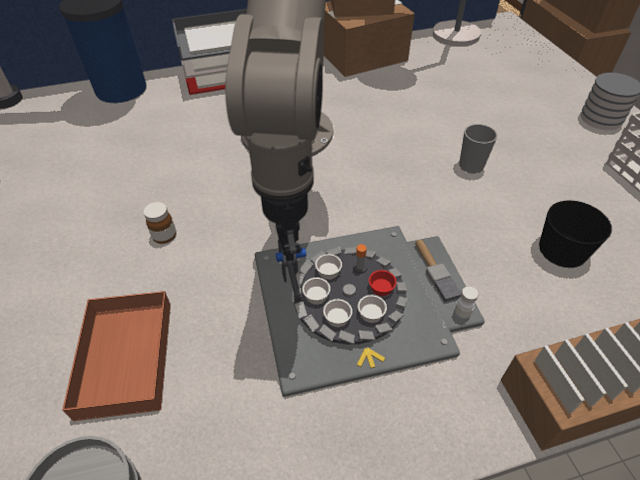

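The closed fingers are at about (290,250), in front of the bar and above it, and nothing has been touched. I'll lower them next, then push.

>>> carry_out(
  rows=[
    [2,0,13,-0.1,0,-0.2,0],
    [2,0,13,-0.1,0,-0.2,0],
    [2,0,13,-0.1,0,-0.2,0],
    [2,0,13,-0.1,0,-0.2,0],
    [2,0,13,-0.1,0,-0.2,0],
  ],
)

```text
time: 3.15
tcp_pos: [0.6459, -0.1363, 0.1481]
tcp_rot: [-180.0, 0.3, 87.6]
contact_force: [0.7, 0.3, 0.1]
grip_width: -0.0
```

>>> carry_out(
  rows=[
    [0,-10,0,0,0,0,0],
    [0,-10,0,0,0,0,0],
    [0,-10,0,0,0,0,0],
    [0,-10,0,0,0,0,0],
    [0,-10,0,0,0,0,0],
  ],
)

```text
time: 3.65
tcp_pos: [0.5919, -0.133, 0.1468]
tcp_rot: [-180.0, 0.3, 87.6]
contact_force: [1.6, -0.1, -0.0]
grip_width: -0.0001
```

```bash
python3 -c "
from h import *
plan(.53,-.131,.153,87.6,5,0)
c=r.read_camera('scene');cv2.imwrite('pics/s2.png',cv2.resize(c['img'][200:400,200:460,::-1],None,fx=3,fy=3))"
```

```text
from [ 0.5919 -0.133   0.1468] [-180.     0.3   87.6] F [ 1.6 -0.1 -0. ] t 3.65 w -0.0001465443344261524
[0, -12, -1, -0.0, 0.1, 0.0, 0]
[0, -12, -1, -0.0, 0.1, 0.0, 0]
[0, -12, -1, -0.0, 0.1, 0.0, 0]
[0, -12, -1, -0.0, 0.1, 0.0, 0]
[0, -12, -1, -0.0, 0.1, 0.0, 0]
```

View pics/s2.png

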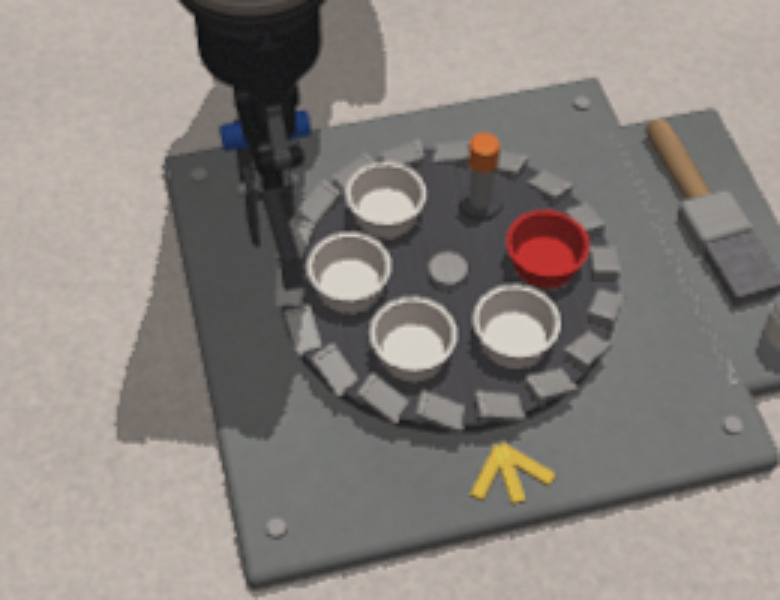

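The bar, at crop (265,130), is moving back with the fingers behind it, and the force is low. I'll keep pushing.

>>> carry_out(
  rows=[
    [0,-11,-1,0,0,0,0],
    [0,-11,-1,0,0,0,0],
    [0,-11,-1,0,0,0,0],
    [0,-11,-1,0,0,0,0],
    [0,-11,-1,0,0,0,0],
  ],
)

```text
time: 4.2
tcp_pos: [0.5311, -0.1309, 0.1528]
tcp_rot: [-179.9, 0.2, 87.6]
contact_force: [0.5, 0.4, -0.4]
grip_width: 0.0001
```

```bash
python3 -c "
from h import *
plan(.53,-.131,.153,87.6,1,0)
for n in('scene','top'):
  c=r.read_camera(n)
  x=(200,460,200,400) if n=='scene' else (210,400,115,270)
  cv2.imwrite(f'pics/{n}3.png',cv2.resize(c['img'][x[2]:x[3],x[0]:x[1],::-1],None,fx=3,fy=3))"
```

```text
from [ 0.5311 -0.1309  0.1528] [-179.9    0.2   87.6] F [ 0.5  0.4 -0.4] t 4.2 w 7.793943814886762e-05
[0, -1, 0, -0.1, 0.2, 0.0, 0]
```

View pics/scene3.png

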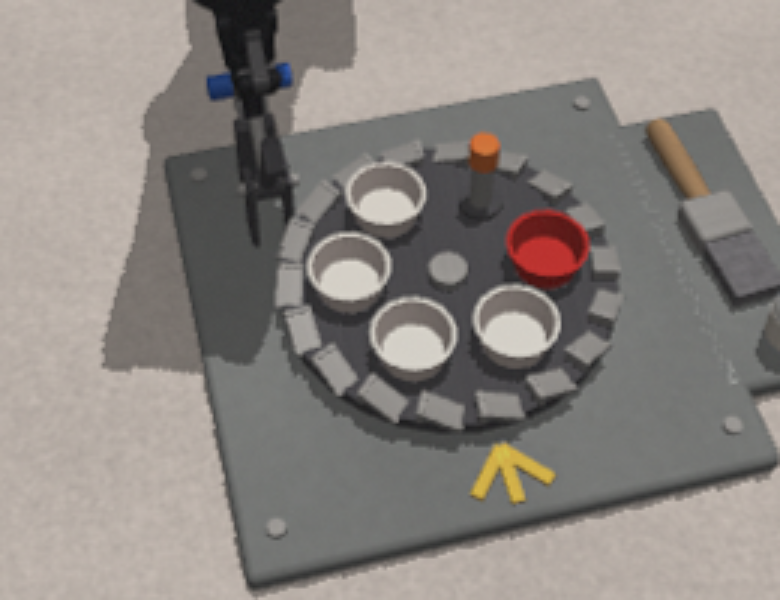

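The bar, at crop (250,80), has tipped well back and the nose is clear of the teeth. I'll back off and lift, then check.

>>> carry_out(
  rows=[
    [0,8,0,0,0,0,0],
    [0,8,-10,0,0,0,10],
    [0,0,-30,0,0,0,20],
    [0,0,-30,0,0,0,30],
    [0,0,-30,0,0,0,40],
  ],
)

```text
time: 4.8
tcp_pos: [0.5498, -0.1308, 0.2549]
tcp_rot: [-179.6, 0.4, 87.6]
contact_force: [-0.2, 0.5, 0.4]
grip_width: 0.0397
```

```bash
python3 -c "
from h import *
plan(.5915,.0205,.20,141.7,10,40)
c=r.read_camera('scene')
ce,st,_=blob(c,'blue',(200,480,180,400));print(ce,ray(c,ce,.128),ray(c,ce,.14))"
```

```text
from [ 0.5498 -0.1308  0.2549] [-179.6    0.4   87.6] F [-0.2  0.5  0.4] t 4.8 w 0.03973444186362287
[15, 4, 5, -0.0, 0.0, -5.4, 40]
[15, 5, 5, -0.0, 0.0, -5.4, 40]
[14, 6, 5, -0.0, 0.0, -5.4, 40]
[14, 8, 5, -0.0, 0.0, -5.4, 40]
[13, 9, 5, -0.0, 0.0, -5.4, 40]
[12, 10, 5, -0.0, 0.0, -5.4, 40]
[11, 11, 5, -0.0, 0.0, -5.4, 40]
[10, 12, 5, -0.0, 0.0, -5.4, 40]
[9, 13, 5, -0.0, 0.0, -5.4, 40]
[7, 14, 5, -0.0, 0.0, -5.4, 40]
[282.43010753 226.4516129 ] [ 0.50090402 -0.12655975  0.128     ] [ 0.51219676 -0.12847253  0.14      ]
```

The blue bar sits at x≈0.501 m for z=0.128 m, against about 0.504 predicted, so the pawl is tipped back. Next is the post.

>>> carry_out(
  rows=[
    [15,4,5,0,0,-5.4,40],
    [15,5,5,0,0,-5.4,40],
    [14,6,5,0,0,-5.4,40],
    [14,8,5,0,0,-5.4,40],
    [13,9,5,0,0,-5.4,40],
  ],
)

```text
time: 5.35
tcp_pos: [0.5803, -0.0562, 0.2404]
tcp_rot: [179.7, 0.7, 115.3]
contact_force: [0.2, -1.0, -0.2]
grip_width: 0.04
```

>>> carry_out(
  rows=[
    [12,10,5,0,0,-5.4,40],
    [11,11,5,0,0,-5.4,40],
    [10,12,5,0,0,-5.4,40],
    [9,13,5,0,0,-5.4,40],
    [7,14,5,0,0,-5.4,40],
  ],
)

```text
time: 5.85
tcp_pos: [0.6061, 0.0234, 0.2165]
tcp_rot: [180.0, 0.9, 143.4]
contact_force: [0.2, -0.4, -0.6]
grip_width: 0.0396
```

```bash
python3 -c "
from h import *
c=r.read_camera('scene')
for n in('orange','red','blue'):
  ce,st,_=blob(c,n,(200,480,180,400));print(n,ce,st,ray(c,ce,{'orange':.1,'red':.06,'blue':.128}[n]))
plan(.5915,.0205,.105,141.7,5,40)
cv2.imwrite('pics/s4.png',cv2.resize(c['img'][200:400,200:460,::-1],None,fx=3,fy=3))"
```

```text
orange [360.87 250.42] [357 244   9  13 100] [0.59112779 0.0206323  0.1       ]
red [381.90280374 282.08971963] [369 270  27  26 535] [0.65510954 0.04700489 0.06      ]
blue [282.4972973  226.42162162] [269 221  28  12 185] [ 0.50086001 -0.12640124  0.128     ]
from [0.6065 0.0265 0.2156] [180.    0.9 144. ] F [-0.1  3.7 -1.6] t 5.9 w 0.03986932701669186
[2, -3, 22, 0.0, 0.2, 0.5, 40]
[2, -3, 22, 0.0, 0.2, 0.5, 40]
[2, -3, 22, 0.0, 0.2, 0.5, 40]
[2, -3, 22, 0.0, 0.2, 0.5, 40]
[2, -3, 22, 0.0, 0.2, 0.5, 40]
```

View pics/s4.png

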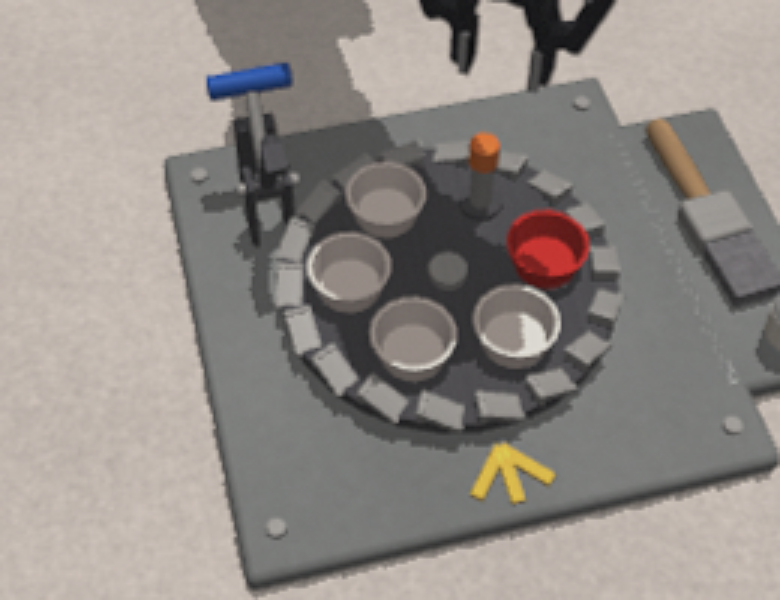

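The pawl is right back (bar at crop (250,80)) and the carousel hasn't turned. I'll line up over the post before going down.

>>> carry_out(
  rows=[
    [4,-6,6,0,0.2,0.5,40],
    [4,-5,6,0,0.2,0.5,40],
    [2,-4,6,0,0.2,0.5,40],
    [0,0,6,0,0.2,0.5,40],
    [0,0,0,0,0,0,40],
  ],
)

```text
time: 6.4
tcp_pos: [0.5895, 0.0184, 0.1899]
tcp_rot: [-180.0, 0.0, 141.5]
contact_force: [0.2, 0.1, 0.9]
grip_width: 0.0398
```

```bash
python3 -c "
from h import *
plan(.5915,.0205,.105,141.7,5,40)"
```

```text
from [0.5895 0.0184 0.1899] [-180.     0.   141.5] F [0.2 0.1 0.9] t 6.4 w 0.03982949844713565
[0, 1, 17, -0.0, 0.0, -0.0, 40]
[0, 1, 17, -0.0, 0.0, -0.0, 40]
[0, 1, 17, -0.0, 0.0, -0.0, 40]
[0, 1, 17, -0.0, 0.0, -0.0, 40]
[0, 1, 17, -0.0, 0.0, -0.0, 40]
```

>>> carry_out(
  rows=[
    [0,1,17,0,0,0,40],
    [0,1,17,0,0,0,40],
    [0,1,17,0,0,0,40],
    [0,0,17,0,0,0,40],
    [0,0,14,0,0,0,36],
  ],
)

```text
time: 6.9
tcp_pos: [0.5939, 0.0194, 0.1078]
tcp_rot: [179.8, 0.3, 141.2]
contact_force: [0.0, -0.7, 0.3]
grip_width: 0.036
```

```bash
cat >> h.py <<'E'
AX=np.array([.6465,-.0227]); YAW=-2.4
def arc(phi1,step,z=.105,rad=.070,claw=32):
    s=r.read_state(); p=np.array(s["tcp_pos"]); q=R.from_euler("xyz",s["tcp_rot"],degrees=True)
    d=p[:2]-AX; phi0=np.degrees(np.arctan2(d[1],d[0]))
    print("tcp",p.round(4),np.round(s["tcp_rot"],1),"F",np.round(s["contact_force"],1),"t",s["time"],"phi",round(phi0,1),"rad",np.hypot(*d).round(4),"w",s["grip_width"])
    n=int(np.ceil(abs(phi1-phi0)/step))
    for k in range(1,n+1):
        f=phi0+(phi1-phi0)*k/n; a=np.radians(f)
        pt=np.array([*(AX+rad*np.array([np.cos(a),np.sin(a)])),z]); qt=R.from_euler("xyz",[180,0,f],degrees=True)
        print([*(q.inv().apply(pt-p)*1e3).round(0).astype(int).tolist(),*(q.inv()*qt).as_rotvec(degrees=True).round(1).tolist(),claw]); p,q=pt,qt
E
python3 -c "
from h import *
arc(57.6,5)
c=r.read_camera('scene')
cv2.imwrite('pics/s5.png',cv2.resize(c['img'][200:400,200:460,::-1],None,fx=3,fy=3))"
```

```text
tcp [0.5939 0.0194 0.1078] [179.8   0.3 141.2] F [ 0.  -0.7  0.3] t 6.9 phi 141.3 rad 0.0673 w 0.03601705516364319
[2, 6, 3, 0.2, 0.3, 4.8, 32]
[0, 6, 0, 0.0, -0.0, 4.9, 32]
[0, 6, 0, 0.0, -0.0, 4.9, 32]
[0, 6, 0, -0.0, -0.0, 4.9, 32]
[0, 6, 0, -0.0, -0.0, 4.9, 32]
[0, 6, 0, 0.0, -0.0, 4.9, 32]
[0, 6, 0, -0.0, -0.0, 4.9, 32]
[0, 6, 0, 0.0, -0.0, 4.9, 32]
[0, 6, 0, -0.0, -0.0, 4.9, 32]
[0, 6, 0, -0.0, -0.0, 4.9, 32]
[0, 6, 0, 0.0, -0.0, 4.9, 32]
[0, 6, 0, 0.0, -0.0, 4.9, 32]
[0, 6, 0, 0.0, -0.0, 4.9, 32]
[0, 6, 0, 0.0, -0.0, 4.9, 32]
[0, 6, 0, -0.0, -0.0, 4.9, 32]
[0, 6, 0, 0.0, -0.0, 4.9, 32]
[0, 6, 0, -0.0, -0.0, 4.9, 32]
```

View pics/s5.png

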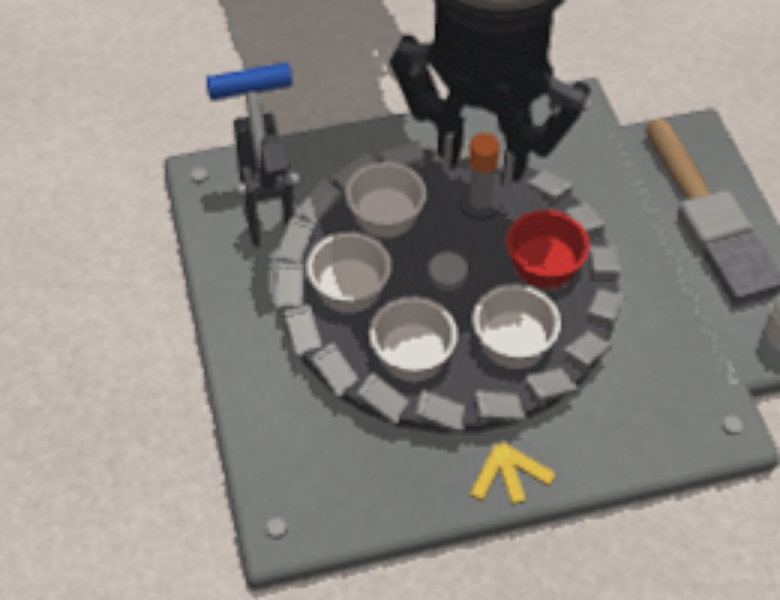

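The knob, at crop (484,155), stands between the two fingers. I'll push it clockwise along the arc.

>>> carry_out(
  rows=[
    [2,6,3,0.2,0.3,4.8,32],
    [0,6,0,0,0,4.9,32],
    [0,6,0,0,0,4.9,32],
    [0,6,0,0,0,4.9,32],
    [0,6,0,0,0,4.9,32],
  ],
)

```text
time: 7.45
tcp_pos: [0.6124, 0.038, 0.1023]
tcp_rot: [-179.6, -0.2, 115.8]
contact_force: [-3.0, -1.1, -1.9]
grip_width: 0.0318
```

```bash
python3 -c "
from h import *
arc(57.6,5)
c=r.read_camera('scene')
for n in('red','blue'):
  ce,st,_=blob(c,n,(200,480,180,400));print(n,ce,ray(c,ce,{'orange':.1,'red':.06,'blue':.128}[n]))
cv2.imwrite('pics/s6.png',cv2.resize(c['img'][200:400,200:460,::-1],None,fx=3,fy=3))"
```

```text
tcp [0.6124 0.038  0.1023] [-179.6   -0.2  115.8] F [-3.  -1.1 -1.9] t 7.45 phi 119.3 rad 0.0696 w 0.03181429730937252
[1, 6, -3, -0.4, -0.1, 1.2, 32]
[0, 6, 0, -0.0, -0.0, 4.7, 32]
[0, 6, 0, 0.0, -0.0, 4.7, 32]
[0, 6, 0, -0.0, -0.0, 4.7, 32]
[0, 6, 0, 0.0, -0.0, 4.7, 32]
[0, 6, 0, 0.0, -0.0, 4.7, 32]
[0, 6, 0, 0.0, -0.0, 4.7, 32]
[0, 6, 0, -0.0, -0.0, 4.7, 32]
[0, 6, 0, 0.0, -0.0, 4.7, 32]
[0, 6, 0, 0.0, -0.0, 4.7, 32]
[0, 6, 0, -0.0, -0.0, 4.7, 32]
[0, 6, 0, -0.0, -0.0, 4.7, 32]
[0, 6, 0, 0.0, -0.0, 4.7, 32]
red [382.73502722 290.20689655] [0.67523123 0.04098163 0.06      ]
blue [282.4972973  226.42162162] [ 0.50086001 -0.12640124  0.128     ]
```

View pics/s6.png

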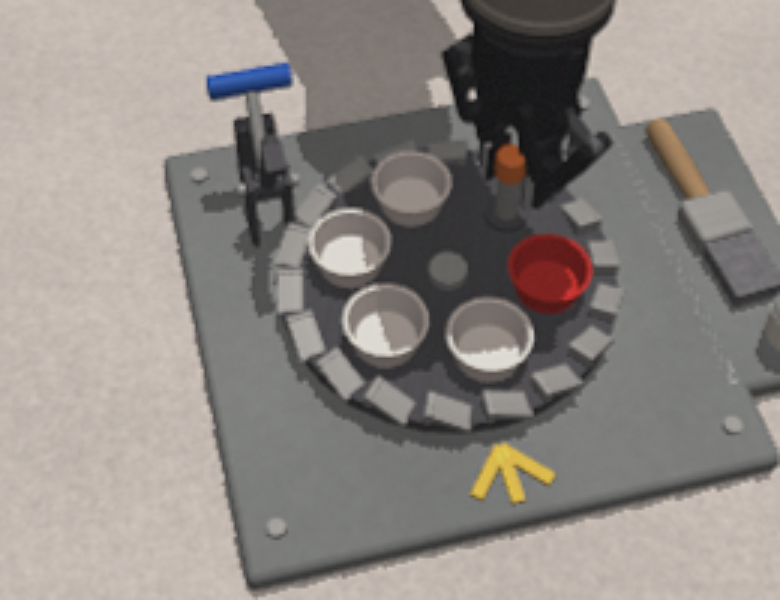

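The carousel is turning freely: the red dish moved to crop (550,272) and the pawl stayed back. I'll continue.

>>> carry_out(
  rows=[
    [1,6,-3,-0.4,0,2,32],
    [0,6,0,0,0,4.7,32],
    [0,6,0,0,0,4.7,32],
    [0,6,0,0,0,4.7,32],
    [0,6,0,0,0,4.7,32],
  ],
)

```text
time: 8.0
tcp_pos: [0.6398, 0.0478, 0.1059]
tcp_rot: [-179.8, -0.1, 94.4]
contact_force: [-2.6, -0.4, -2.2]
grip_width: 0.032
```

```bash
python3 -c "
from h import *
arc(57.6,5)"
```

```text
tcp [0.6398 0.0478 0.1059] [-1.798e+02 -1.000e-01  9.440e+01] F [-2.6 -0.4 -2.2] t 8.0 phi 95.5 rad 0.0709 w 0.03200623671045956
[-1, 6, 1, -0.2, -0.1, 3.7, 32]
[0, 6, 0, 0.0, -0.0, 4.7, 32]
[0, 6, 0, 0.0, -0.0, 4.7, 32]
[0, 6, 0, 0.0, -0.0, 4.7, 32]
[0, 6, 0, 0.0, -0.0, 4.7, 32]
[0, 6, 0, 0.0, -0.0, 4.7, 32]
[0, 6, 0, -0.0, -0.0, 4.7, 32]
[0, 6, 0, 0.0, -0.0, 4.7, 32]
```

>>> carry_out(
  rows=[
    [-1,6,1,-0.2,0,3.7,32],
    [0,6,0,0,0,4.7,32],
    [0,6,0,0,0,4.7,32],
    [0,6,0,0,0,4.7,32],
    [0,6,0,0,0,4.7,32],
  ],
)

```text
time: 8.5
tcp_pos: [0.6687, 0.0443, 0.1053]
tcp_rot: [-179.7, -0.1, 71.5]
contact_force: [-2.3, -0.5, -0.5]
grip_width: 0.032
```

```bash
cat >> h.py <<'E'
def status(fn=None):
    for nm in("scene","top"):
        c=r.read_camera(nm); roi=(200,480,180,400) if nm=="scene" else (210,400,115,270)
        for n,z in(("red",.06),("orange",.1),("blue",.128)):
            try:
                ce,st,_=blob(c,n,roi); p=ray(c,ce,z); d=p[:2]-AX
                print(nm,n,p.round(4),"area",st[4],"phi-YAW",(np.degrees(np.arctan2(d[1],d[0]))-YAW).round(2),"rad",np.hypot(*d).round(4))
            except Exception as e: print(nm,n,"none")
        if fn: x0,x1,y0,y1=roi; cv2.imwrite(f"pics/{fn}_{nm}.png",cv2.resize(c["img"][y0:y1,x0:x1,::-1],None,fx=2.7,fy=2.7))
E
python3 -c "
from h import *
status()
arc(51.6,5)"
```

```text
scene red [ 0.7118 -0.0027  0.06  ] area 591 phi-YAW 19.43 rad 0.0683
scene orange [0.6622 0.0351 0.1   ] area 7 phi-YAW 77.21 rad 0.0599
scene blue [ 0.5009 -0.1264  0.128 ] area 185 phi-YAW -142.15 rad 0.1788
top red [ 0.7121 -0.0154  0.06  ] area 194 phi-YAW 8.77 rad 0.066
top orange none
top blue [ 0.5037 -0.126   0.128 ] area 143 phi-YAW -141.72 rad 0.1763
tcp [0.6693 0.0442 0.1053] [-1.798e+02 -1.000e-01  7.160e+01] F [-0.2  0.3 -0. ] t 8.6 phi 71.2 rad 0.0707 w 0.032033948728606626
[-1, 6, 0, -0.2, -0.1, 5.3, 32]
[0, 6, 0, -0.0, -0.0, 4.9, 32]
[0, 6, 0, 0.0, -0.0, 4.9, 32]
[0, 6, 0, 0.0, -0.0, 4.9, 32]
```

>>> carry_out(
  rows=[
    [-1,6,0,-0.2,0,5,32],
    [0,6,0,0,0,4.9,32],
    [0,5,0,0,0,4.9,32],
    [0,4,0,0,0,3,32],
    [0,0,0,0,0,0,32],
  ],
)

```text
time: 9.1
tcp_pos: [0.6864, 0.0349, 0.1057]
tcp_rot: [-179.8, -0.0, 54.3]
contact_force: [0.1, 0.1, 0.2]
grip_width: 0.0319
```

```bash
python3 -c "
from h import *
status()
arc(51.6,5)"
```

```text
scene red [ 0.7144 -0.0239  0.06  ] area 610 phi-YAW 1.42 rad 0.0679
scene orange [0.686  0.0463 0.1   ] area 1 phi-YAW 62.64 rad 0.0795
scene blue [ 0.5009 -0.1264  0.128 ] area 185 phi-YAW -142.15 rad 0.1788
top red [ 0.7154 -0.0282  0.06  ] area 287 phi-YAW -2.13 rad 0.0691
top orange none
top blue [ 0.5037 -0.1259  0.128 ] area 143 phi-YAW -141.75 rad 0.1762
tcp [0.6862 0.0352 0.1057] [-1.798e+02 -1.000e-01  5.440e+01] F [ 0.1 -0.1 -0.4] t 9.2 phi 55.5 rad 0.0702 w 0.03205610416630657
[0, 5, 1, -0.2, -0.1, 2.8, 32]
```

The scene view puts the red dish about 1.4° from the arrow, well inside the limit of about 6.9°. I'll centre the fingers on the post, lift, and check.

>>> carry_out(
  rows=[
    [0,-4,0,0,0,0,36],
    [0,0,0,0,0,0,36],
    [0,0,-20,0,0,0,36],
    [0,0,-30,0,0,0,36],
    [0,0,-30,0,0,0,36],
  ],
)

```text
time: 9.7
tcp_pos: [0.6801, 0.0381, 0.1844]
tcp_rot: [-179.5, 0.2, 54.8]
contact_force: [0.1, 0.2, 0.5]
grip_width: 0.0358
```

>>> carry_out(
  rows=[
    [0,-45,-30,0,0,0,36],
    [0,-45,-30,0,0,0,36],
    [0,-45,0,0,0,0,36],
    [0,-45,0,0,0,0,36],
    [0,0,0,0,0,0,36],
  ],
)

```text
time: 10.2
tcp_pos: [0.5345, 0.1405, 0.2466]
tcp_rot: [-179.6, -0.1, 55.2]
contact_force: [0.0, 0.9, -0.7]
grip_width: 0.0358
```

```bash
python3 -c "
from h import *
status('f')
arc(51.6,5)"
```

```text
scene red [ 0.7143 -0.0238  0.06  ] area 608 phi-YAW 1.5 rad 0.0678
scene orange [0.6818 0.0371 0.1   ] area 128 phi-YAW 61.89 rad 0.0695
scene blue [ 0.5009 -0.1264  0.128 ] area 185 phi-YAW -142.15 rad 0.1788
top red [ 0.7173 -0.0241  0.06  ] area 370 phi-YAW 1.29 rad 0.0709
top orange [0.6835 0.038  0.1   ] area 59 phi-YAW 61.0 rad 0.0711
top blue [ 0.5037 -0.126   0.128 ] area 143 phi-YAW -141.71 rad 0.1763
tcp [0.5377 0.1373 0.2472] [-179.8   -0.2   54.9] F [ 0.2 -0.3 -0.8] t 10.3 phi 124.2 rad 0.1935 w 0.03571491077582018
[-39, 118, 142, -0.1, -0.3, -64.4, 32]
[0, 6, 0, -0.0, -0.0, 4.8, 32]
[0, 6, 0, -0.0, -0.0, 4.8, 32]
[0, 6, 0, 0.0, -0.0, 4.8, 32]
[0, 6, 0, 0.0, -0.0, 4.8, 32]
[0, 6, 0, 0.0, -0.0, 4.8, 32]
[0, 6, 0, -0.0, -0.0, 4.8, 32]
[0, 6, 0, 0.0, -0.0, 4.8, 32]
[0, 6, 0, -0.0, -0.0, 4.8, 32]
[0, 6, 0, 0.0, -0.0, 4.8, 32]
[0, 6, 0, 0.0, -0.0, 4.8, 32]
[0, 6, 0, 0.0, -0.0, 4.8, 32]
[0, 6, 0, 0.0, -0.0, 4.8, 32]
[0, 6, 0, 0.0, -0.0, 4.8, 32]
[0, 6, 0, -0.0, -0.0, 4.8, 32]
```

View pics/f_scene.png

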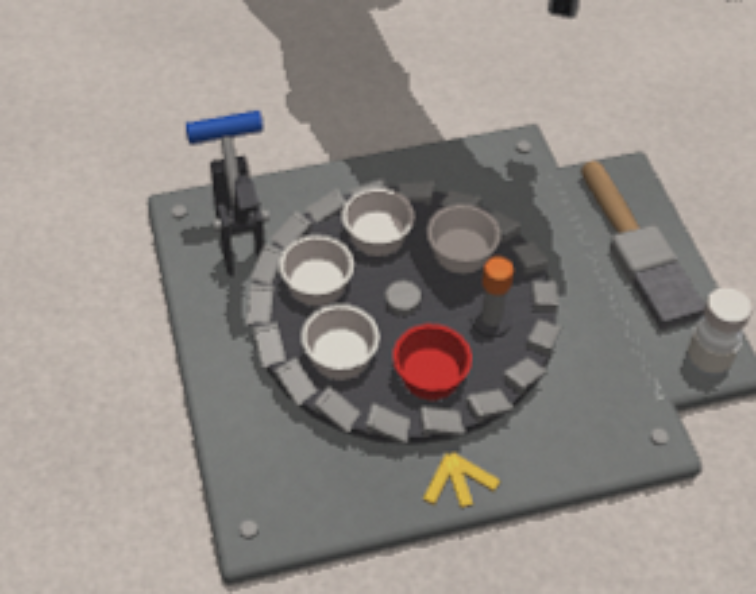

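View pics/f_top.png

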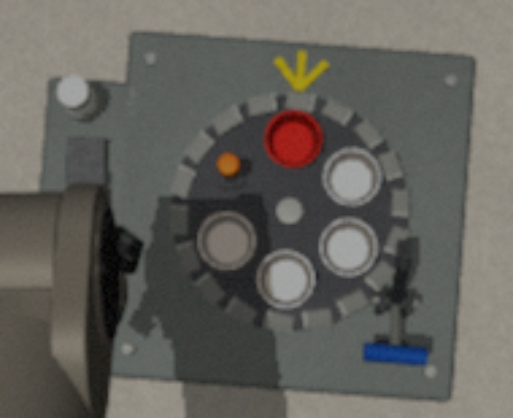

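The red dish, top crop (294,138), is under the arrow tip at (299,90). The pawl bar lies tipped back at (397,354), the brush and vial are in place, and the gripper is clear. All four angle readings agree on +1.0 to +1.9°, well within the limit, so I'm handing in.

```bash
python3 -c "
from bench import r
print(r.hand_in())"
```

```text
the job is handed in; nothing more can be done
None
```

I tipped the pawl right back by pushing its blue bar with the closed fingers. Then I held the orange post loosely between the fingers, turned the carousel about 82° clockwise, let go and handed in at about 10.3 s.

**Red dish:** the last checks put it 1.0 to 1.9° (about 0.02 to 0.03 rad) short of the arrow, from both cameras and from both the dish and the post. The limit is 0.12 rad.

**Pawl:** the blue bar measured at x ≈ 0.501–0.504 m, matching the tipped-back position of about 0.504 m, and it did not move while the carousel turned.

**Bystanders:** the brush and small capped jar looked undisturbed in the last pictures. The amber jar was outside those crops, so I did not check it again, but the arm went nowhere near it.

**At rest and clear:** the gripper was clear of everything, with contact force around 1 N or less, about the sensor's noise. I did not measure the carousel's speed, but its dish readings were the same before and after I let go.

One check disagreed: while the gripper hid part of the red dish, the top camera read -2.1° against +1.4° from the scene camera. The two agreed once the view was clear.

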